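Hold sprung tweezers at the gauge gap

ROBOT

A 6-joint arm with a two-finger parallel gripper is mounted at the origin on the work surface. World frame = base frame: x ahead of the robot, y to its left, z up, the work surface at z = 0. Lengths are in mm, angles in rad, forces in N, time in s.
With the tool pointing down it reaches from about 400 to 925 mm from the base axis. Payload 12.5 kg.
Tool frame: the origin (TCP) lies at the very end of the fingers, on their centre line; the grasp point (between the pads) lies 19 mm behind it; z points along the fingers, y is the line along which they close (so a half turn about z gives the same grasp; the last joint's range is limited). The gripper opens to 95 mm and grips with 3 to 60 N. Pads are 20 mm wide; open, the fingers measure 119 mm over their backs; the gripper's body (75 mm by 180 mm) begins 59 mm behind the grasp point.
Start: joints at [1.238, 0.491, 1.559, -0, 1.092, -0.106], TCP at [140.519, 609.017, 214.661] pointing down, gripper open.
Joint ranges: [-3.1, 3.1], [-0.84, 2.19], [0.05, 2.79], [-1.13, 4.28], [0.06, 2.93], [-2.69, 2.69]. Speed limits (rad/s): [2.22, 2.22, 2.79, 3.14, 3.14, 3.14].

INTERFACE

Orientations are given as [roll, pitch, yaw] about the fixed x, y, z axes, in that order (R = Rz(yaw) Ry(pitch) Rx(roll)).
In Python, from cell import env gives the robot as it stands.
- The arm moves only by the shell command python3 steer.py 'ROWS'. ROWS is one flat JSON list of numbers that holds 1 to 5 rows one after another, with no inner brackets; each row has 5 numbers: dx, dy, dz in m, then a turn about the tool's z in rad, then the opening from 0.0 (shut) to 1.0 (fully open); each row is the pose to reach, as a shift and turn from the pose commanded when the command began, along the tool's axes at that moment; what a row does not reach only later rows make up. A row lasts 1/12 s, in which the tool goes at most 41.7 mm and 0.125 rad, less where a joint would pass 70% of its speed; a pose out of reach is approached as far as the arm can. The fingers move at their own pace and stop on an object; the grip force is fixed at half the most. Time passes only in rows, so rows that do not move let the fingers close. It prints the time, the measured TCP pose, the force, the opening and the grip force at its end. Input that does not fit is refused with a message, and nothing moves.
- env.state(): the state, without advancing time (a new reading comes with each control period).
- env.read_camera(name): name is "side" or "top"; returns (picture, depth): 384x512x3 uint8, red, green, blue; 384x512 float32, mm along the optical axis (not along the pixel's ray), 0 where there is no reading.
- env.camera_info(name): a dict with "vertical_fov" (degrees; the focal length in pixels is half the picture's height over the tangent of half this angle, whatever the lens; pixels are square), "cx", "cy" (the principal point, pixels), "dist_coeffs" ([k1, k2, p1, p2, k3] as OpenCV has them; the pictures are not rectified), "origin" and "attitude" of the camera in the world. Camera axes: x right, y down, z forward; pixel columns grow to the right and rows downward; lengths in mm; the calibration is good to about 2 mm. A picture is of the moment at which its call begins. camera_info takes no time and is no camera call.
- env.job_done(): hands the job in; it is judged then, once.
The state is a dict: "t": time; "joints": joint angles; "qvel": joint speeds; "tau": joint torques, N m; "eef_pos": TCP position; "tcp_rot": TCP orientation; "ft_force": force on the tool from outside, world axes, zero at the start; "moment": the same for the moment, N m; "opening": opening from 0.0 (shut) to 1.0 (fully open); "grip_force": force on a finger pad.
Only numpy, scipy, OpenCV 4.12 (cv2) and the standard library are available. Lean on these libraries where they do the work, as an engineer would, in place of code of your own. Each camera call takes 0.05 s, during which the arm holds its last target. There are 200 camera calls.

TASK

Swing the magnifier lamp by the upright grip on its arm until its lens is well clear of the tweezers, at least a hand's length (15 cm) from the heel and the pads. Then squeeze the sprung tweezers in the bench holder by their ribbed pads until the two tips stand over the two black lines of whichever gauge block is under them, never letting the tips meet, and hold that gap steady for a couple of seconds; finish while still squeezing and holding it. Leave the tube rack, the pipette tip box and the wipes box undisturbed.

Things in the scene. Friction and masses are not known exactly. Their poses are not given: they have to be found in the camera images.
- holder: Fixed bench holder of the tweezers: grey base plate 160 x 85 x 8 mm (45 mm behind to 115 mm ahead of the origin), clamp block and black knob at the rear, top 81 mm up. Origin on the bench under the heel (hinge) of the tweezers; +x runs from heel to tips, +y to the left blade, z up. Its position and yaw differ from run to run.
- blade_l: Left (+y) steel blade, 230 mm long, level, 55 mm above the bench, hinged at the heel and sprung. Origin at the hinge, 7 mm to +y of the holder's centre line; x along the blade. 4 mm thick and 14 mm high, thinning after 150 mm to 2.5 x 6 mm at the tip. Squeezed at the pad it resists with about 1 N at first, 5 N with the blades parallel; let go, it springs open to 0.083 rad outward.
- blade_r: Right (-y) blade, the mirror image of the left one; origin at its hinge, 7 mm to the -y side of the holder's centre line.
- tip_l (a point): Centre of the point of the left blade, 230 mm from the hinge, 55 mm above the bench. The tip gap is the distance from tip_l to tip_r: 52 mm when let go, 14 mm with the blades parallel.
- tip_r (a point): Centre of the point of the right blade.
- pad_l (a point): Middle of the outer face of the left grip pad (130 mm from the hinge, 55 mm up). The pads have dark ribs and are 40 mm long, 6 mm thick, 16 mm high. Over both outer faces they measure 41.5 mm when let go, 28 mm when the tips are 28 mm apart, 20 mm when the tips are 14 mm apart: each mm less there brings the tips 1.77 mm nearer.
- pad_r (a point): Middle of the outer face of the right ribbed grip pad.
- pinch (a point): Fixed point midway between the two pads, on the holder's centre line 130 mm ahead of its origin and 55 mm above the bench: squeeze here from above, closing across the holder's y axis. There is free space beneath the pads down to the holder's base plate (8 mm) or the bench.
- between_tips (a point): Fixed point midway between the tips, on the holder's centre line 230 mm ahead of its origin and 55 mm above the bench; one gauge block stands beneath it.
- gauge_narrow: Fixed gauge block 50 x 70 mm, 38 mm high, aluminium with a white top bearing two black lines 2.5 mm wide along its x axis, 14 mm apart between centres (y = +7 and -7 mm). Origin under its centre. It and gauge_wide change places from run to run: one stands under the tips, turned as the holder is; the other is spare, 120 mm to the right (-y) of it.
- gauge_wide: The other gauge block, the same except that its two lines are 28 mm apart between line centres (at y = +14 and -14 mm).
- lamp_base: Fixed round foot of the magnifier lamp, 110 mm across and 22 mm high, with a steel post 22 mm across up to 188 mm. Origin at its centre on the bench, z up along the post.
- lamp_pivot (a point): Top of the post, on the vertical hinge axis of the lamp arm, 188 mm above the bench.
- magnifier (a joint): Angle of the level lamp arm about the post, rad, 0 to 1.3. At the start 0 to 0.2, with the lens over the tweezers; it grows as the arm swings clockwise seen from above, to the left of the tweezers and towards the robot. The arm stays where it is left and takes about 1.5 N at the grip. At about 0.9 to 1.1 the lens is well clear.
- lamp_handle (a point): Middle of the upright black grip on the arm, a round stub 20 mm across standing from 207 to 252 mm above the bench (this point at 230 mm), 200 mm from the hinge axis. It can be pinched from above in any direction.
- lens (a point): Centre of the round white-rimmed lens, 128 mm over the rim, 200 mm above the bench, 282 mm from the hinge axis on the arm's line.
- tube_rack: Bystander: steel wire rack 90 x 170 mm with three capped tubes, 111 mm high. Origin under its centre.
- tip_box: Bystander: white pipette tip box with blue tips, 85 x 120 mm, 73 mm high. Origin under its centre.
- wipes_box: Bystander: carton of wipes, 120 x 220 mm, 85 mm high, with a green band. Origin under its centre.

How it is judged:
By the outcome, as a careful person would: the job done as asked, in the order asked, and still so for the second after the job is handed in, while the arm keeps its last pose, push and grip.
It also fails if it takes over 51 s, if anything falls off the work surface, if the arm or the gripper's body presses on something with over 40 N, if the wrist force passes 120 N, or if a joint passes its speed limit or range.

## Working session

There is one attempt and no reset: what is moved stays moved. The work goes in short steps, Python scripts to look and compute and a shell command to move; the robot and the scene stay as the last step left them, time stands still between calls to the robot, and variables do not carry over. Pictures are saved under pics/ and viewed, at most 10 in all, crops included, and the job is handed in when it is done.

```bash
ls; mkdir -p pics; cat > h.py <<'E'
import numpy as np,cv2
from scipy.spatial.transform import Rotation as R
from cell import env
def cam(n):
    i=env.camera_info(n);f=192/np.tan(np.radians(i["vertical_fov"])/2)
    K=np.array([[f,0,i["cx"]],[0,f,i["cy"]],[0,0,1.]])
    a=np.array(i["attitude"],float)
    M=a if a.shape==(3,3) else R.from_euler('xyz',a).as_matrix()
    return K,np.array(i["dist_coeffs"],float),np.array(i["origin"],float),M
def ray(n,uv):
    K,d,o,M=cam(n)
    p=cv2.undistortPoints(np.array(uv,float).reshape(-1,1,2),K,d)[:,0]
    return o,np.c_[p,np.ones(len(p))]@M.T
def plane(n,uv,z):
    o,r=ray(n,uv); return o+r*((z-o[2])/r[:,2])[:,None]
def pts(n,uv,depth):
    o,r=ray(n,uv); uv=np.array(uv).round().astype(int)
    return o+r*depth[uv[:,1],uv[:,0]][:,None]
def tri(u1,u2,a="top",b="side"):
    o1,r1=ray(a,[u1]);o2,r2=ray(b,[u2]);A=np.c_[r1[0],-r2[0]]
    s=np.linalg.lstsq(A,o2-o1,rcond=None)[0];p=o1+r1[0]*s[0];q=o2+r2[0]*s[1]
    return (p+q)/2,np.linalg.norm(p-q)
def snap(n,name):
    im,d=env.read_camera(n);cv2.imwrite(f"pics/{name}.png",im[:,:,::-1]);np.savez(f"pics/{name}.npz",im=im,d=d);return im,d
E
python3 - <<'E'
from h import *
for n in("top","side"):
    print(env.camera_info(n)); snap(n,n+"0")
s=env.state();print(s["eef_pos"],s["tcp_rot"],s["opening"],s["t"])
E
```

```text
cell.py
pics
steer.py
{'vertical_fov': 52.01052315414666, 'cx': 253.24710388529581, 'cy': 188.30614752409514, 'dist_coeffs': array([-0.13357082,  0.        ,  0.        ,  0.        ,  0.        ]), 'origin': array([ 477.88885321,   50.12453502, 1329.68288235]), 'attitude': array([-3.0641581 , -0.00769141, -1.56328595])}
{'vertical_fov': 51.54708082450738, 'cx': 253.43716361178429, 'cy': 195.84716353350535, 'dist_coeffs': array([-0.14253889,  0.        ,  0.        ,  0.        ,  0.        ]), 'origin': array([-153.26057986, -940.89214659, 1170.40186719]), 'attitude': array([-2.27233282, -0.00281837, -0.63715882])}
[140.44952207 608.78491152 214.12594789] [-3.14056965e+00 -1.01227635e-04  2.91479323e+00] 0.999331887443658 0.1
```

View pics/top0.png

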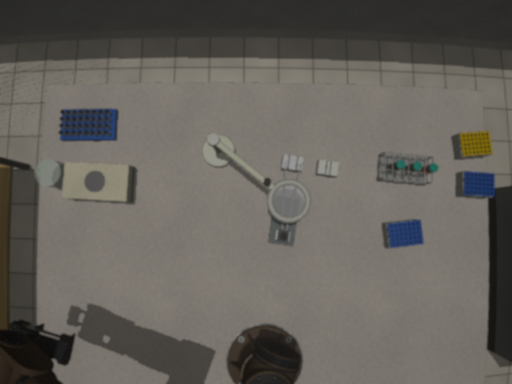

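View pics/side0.png

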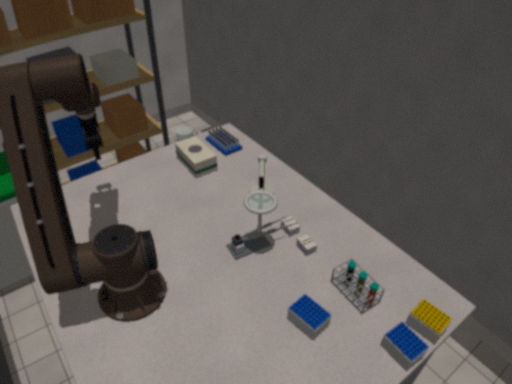

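The top view shows the lamp post at about (214,140), the black grip at (267,182), the lens at (288,201), the holder knob at (283,236), the gauges at (292,162) and (328,168), and the rack at (408,168). The side view shows the grip at about (262,183), the lens at (261,202) and the knob at (238,241). I'll zoom in on both.

```bash
python3 - <<'E'
from h import *
a=cv2.imread("pics/top0.png")[120:255,195:350];b=cv2.imread("pics/side0.png")[145:265,215:335]
g=lambda x,s:cv2.resize(cv2.convertScaleAbs(x,alpha=1.4),None,fx=s,fy=s,interpolation=cv2.INTER_CUBIC)
c=np.zeros((400,800,3),np.uint8);A=g(a,2.6);B=g(b,2.8)
c[:A.shape[0],:A.shape[1]]=A;c[:B.shape[0],420:420+B.shape[1]]=B
cv2.imwrite("pics/z0.png",c)
for n in("top","side"):
    z=np.load(f"pics/{n}0.npz");im=z["im"].astype(int);d=z["d"]
    box={"top":(255,280,170,195),"side":(252,272,172,194)}[n]
    x0,x1,y0,y1=box;m=(im.max(2)<60)[y0:y1,x0:x1].astype(np.uint8)
    k,l,st,ce=cv2.connectedComponentsWithStats(m)
    for i in range(1,k):
        if st[i,4]>8:
            c=ce[i]+[x0,y0];ys,xs=np.where(l==i)
            P=pts(n,np.c_[xs+x0,ys+y0],d);print(n,st[i],c,np.median(P,0),P[:,2].max())
E
```

```text
top [10  9  5  7 28] [266.82142857 181.78571429] [579.3087412    4.77345672 251.6906515 ] 1329.6828823463245
side [ 8  6  3 10 29] [260.96551724 182.34482759] [579.86941509  -2.78650542 231.80580657] 252.82438954273653
```

View pics/z0.png

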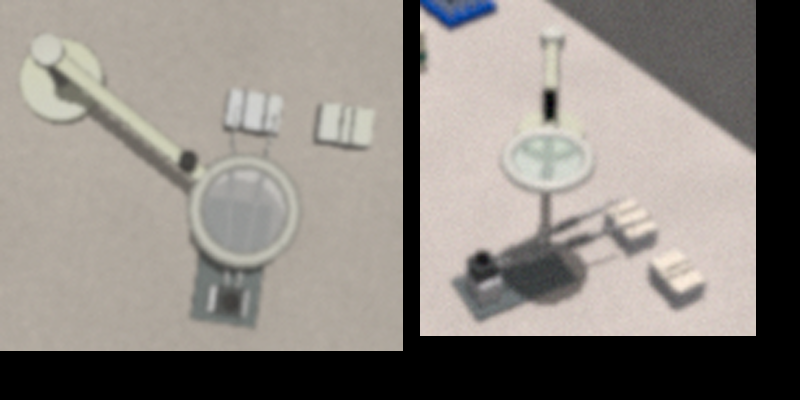

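The zoom shows the left gauge (under the tips) with the wider line spacing. The arm runs from the post top, about (213,139), through the grip to the lens at (289,201).

```bash
python3 - <<'E'
from h import *
g=tri([266.8,181.3],[260.9,182.3]);p=tri([213.1,138.8],[262,157.5]);l=tri([288.8,201.1],[260.4,201])
print(g,p,l)
P=plane("top",[[213.1,138.8]],200)[0];G=plane("top",[[266.8,181.5]],250)[0];L=plane("top",[[288.8,201.1]],203)[0]
print(P,G,L,np.linalg.norm((G-P)[:2]),np.linalg.norm((L-P)[:2]))
s=env.state();print(R.from_euler('xyz',s["tcp_rot"]).as_matrix().round(3),s["joints"])
E
```

```text
(array([584.19672126,   3.90732496, 226.08216106]), np.float64(1.2025232102969141)) (array([709.25356675, 159.57207004, 203.38331457]), np.float64(1.2281624749755733)) (array([530.95993097, -61.18907949, 203.82496467]), np.float64(3.8819963460426345))
[709.42353186 160.23116042 200.        ] [580.84441156   5.2305647  250.        ] [529.37582651 -60.18853391 203.        ] 201.38960959287124 284.60853440007793
[[-0.974  0.225 -0.   ]
 [ 0.225  0.974 -0.001]
 [ 0.    -0.001 -1.   ]] [ 1.23838755e+00  4.91493762e-01  1.55938176e+00 -8.08441241e-06
  1.09174510e+00 -1.05605672e-01]
```
Post (709.5,160), grip (581.5,5), radius 201. Arm direction angle = atan2(-155,-128) = -129.6° = . Clockwise from above -> angle decreases: -129.6° → -180 direction (toward robot -x) → then left +y. "to the left of the tweezers and towards the robot". Swing of ~1.0 rad: -129.6-57.3=-187° → grip at (709-200, 160+24)= (510,184). Lens at (429,195). Tweezers at y around -55. Lens distance from heel ~ 230. Current angle perhaps 0.1. Need lens min 15 cm from heel and pads. Swing by 0.9: -181° → lens (427,165)... distance to heel: heel at? Knob (283,236) top → about x=430?,y=-50. Lens edge? "lens at least 15cm" centre or rim: rim radius 64; 165+50=215 -64=151. Swing more e.g. 1.05 rad -> angle -189.8: lens y=160+48=208. OK rim clear 190. But then gripper body/wrist when squeezing tweezers: body 180 mm wide in y? "75 by 180": closing across y, body probably 180 along closing axis (half 90) or... pinch at x~ 560, y~-55; lens at height 200, y>140. Fine. Post/arm OK at height 200.. The arm-line from (709,160) to (430,208): fine.

The rows are not in the units I measure in: shifts go in m. I convert before sending: -140 mm is -0.14, -120 mm is -0.12.

```bash
python3 steer.py '[-0.028,-0.024,-0.008,0,1,-0.056,-0.048,-0.016,0,1,-0.084,-0.072,-0.024,0,1,-0.112,-0.096,-0.032,0,1,-0.14,-0.12,-0.04,0,1]'; python3 steer.py '[-0.028,-0.024,-0.008,0,1,-0.056,-0.048,-0.016,0,1,-0.084,-0.072,-0.024,0,1,-0.112,-0.096,-0.032,0,1,-0.14,-0.12,-0.04,0,1]';python3 steer.py '[-0.028,-0.024,0,0,1,-0.056,-0.048,0,0,1,-0.084,-0.072,0,0,1,-0.112,-0.096,0,0,1,-0.14,-0.12,0,0,1]'; python3 steer.py '[-0.028,-0.024,0,0,1,-0.056,-0.048,0,0,1,-0.084,-0.072,0,0,1,-0.112,-0.096,0,0,1,-0.14,-0.12,0,0,1]'
```

```text
t: 0.52
eef_pos: [250.5, 459.0, 254.7]
tcp_rot: [-3.141, -0.0, 2.915]
ft_force: [0.5, 0.4, -0.2]
opening: 1.0
grip_force: 0.0
t: 0.93
eef_pos: [360.0, 310.5, 295.0]
tcp_rot: [-3.142, -0.0, 2.915]
ft_force: [0.3, 0.4, 0.1]
opening: 0.998
grip_force: 0.0
t: 1.35
eef_pos: [469.5, 162.1, 294.6]
tcp_rot: [3.142, -0.0, 2.915]
ft_force: [0.8, 0.5, 0.3]
opening: 1.002
grip_force: 0.0
t: 1.77
eef_pos: [578.9, 13.6, 294.4]
tcp_rot: [3.142, -0.0, 2.915]
ft_force: [0.8, 0.3, 0.6]
opening: 0.998
grip_force: 0.0
```

Converted, 78 mm is 0.078, -8 mm is -0.008.

```bash
python3 steer.py '[-0.004,-0.008,0,0,1,-0.004,-0.008,0.02,0,1,-0.004,-0.008,0.04,0,1,-0.004,-0.008,0.06,0,1,-0.004,-0.008,0.078,0,1]'; python3 steer.py '[0,0,0,0,1,0,0,0,0,0,0,0,0,0,0,0,0,0,0,0,0,0,0,0,0]';python3 steer.py '[0,0,0,0,0,0,0,0,0,0,0,0,0,0,0,0,0,0,0,0,0,0,0,0,0]'
```

```text
t: 2.18
eef_pos: [579.8, 6.8, 215.3]
tcp_rot: [3.142, -0.001, 2.915]
ft_force: [-0.4, -0.4, -0.8]
opening: 1.0
grip_force: 0.0
t: 2.6
eef_pos: [580.7, 6.7, 217.7]
tcp_rot: [3.141, 0.002, 2.915]
ft_force: [-0.8, 0.9, 0.3]
opening: 0.778
grip_force: 0.0
t: 3.02
eef_pos: [580.4, 6.7, 216.7]
tcp_rot: [3.141, 0.0, 2.915]
ft_force: [-0.4, 0.6, -1.6]
opening: 0.426
grip_force: 0.0
```

```bash
python3 steer.py '[0,0,0,0,0,0,0,0,0,0,0,0,0,0,0,0,0,0,0,0,0,0,0,0,0]';python3 steer.py '[0,0,0,0,0,0,0,0,0,0,0,0,0,0,0]'; python3 - <<'E'
from h import *
s=env.state();Rm=R.from_euler('xyz',s["tcp_rot"]).as_matrix()
p=np.array(s["eef_pos"]);c=np.array([709.4,160]);v=p[:2]-c
print(np.hypot(*v),np.degrees(np.arctan2(v[1],v[0])),s["grip_force"],s["opening"])
for k in range(1,23):
    a=-0.05*k;q=c+np.array([[np.cos(a),-np.sin(a)],[np.sin(a),np.cos(a)]])@v
    d=Rm.T@np.r_[q-p[:2],0];print(k,q.round(0),d.round(1))
E
```

```text
t: 3.43
eef_pos: [580.0, 6.2, 216.6]
tcp_rot: [-3.141, -0.001, 2.915]
ft_force: [-2.6, -5.4, 0.2]
opening: 0.208
grip_force: 30.0
t: 3.68
eef_pos: [580.0, 6.2, 216.6]
tcp_rot: [-3.141, -0.001, 2.915]
ft_force: [-3.9, -5.2, 1.1]
opening: 0.208
grip_force: 30.0
200.98332785277586 -130.08099769997327 29.9997478723526 0.20792144026822215
1 [572.  13.] [8.8 4.8 0. ]
2 [565.  20.] [17.4 10.   0. ]
3 [558.  27.] [25.7 15.7  0. ]
4 [552.  35.] [33.7 21.7  0. ]
5 [546.  43.] [41.4 28.2  0. ]
6 [540.  51.] [48.8 35.   0. ]
7 [535.  60.] [55.8 42.2  0. ]
8 [530.  69.] [62.5 49.8  0. ]
9 [526.  78.] [68.7 57.6  0. ]
10 [522.  87.] [74.6 65.8 -0. ]
11 [519.  97.] [80.  74.2 -0. ]
12 [516. 106.] [85.1 82.9 -0. ]
13 [513. 116.] [89.6 91.9 -0. ]
14 [511. 126.] [ 93.8 101.   -0. ]
15 [510. 136.] [ 97.4 110.4  -0. ]
16 [509. 146.] [100.6 119.9  -0. ]
17 [508. 156.] [103.3 129.6  -0. ]
18 [508. 166.] [105.6 139.4  -0. ]
19 [509. 176.] [107.3 149.3  -0. ]
20 [510. 186.] [108.5 159.2  -0. ]
21 [512. 196.] [ 1.093e+02  1.693e+02 -1.000e-01]
22 [514. 206.] [ 1.095e+02  1.793e+02 -1.000e-01]
```

Converted, 41.4 mm is 0.0414, 33.7 mm is 0.0337.

```bash
python3 steer.py '[0.0088,0.0048,0,0,0,0.0174,0.01,0,0,0,0.0257,0.0157,0,0,0,0.0337,0.0217,0,0,0,0.0414,0.0282,0,0,0]';python3 steer.py '[0.0074,0.0068,0,0,0,0.0144,0.014,0,0,0,0.021,0.0216,0,0,0,0.0273,0.0294,0,0,0,0.0332,0.0376,0,0,0]'
```

```text
t: 4.1
eef_pos: [543.6, 41.8, 216.5]
tcp_rot: [-3.137, -0.005, 2.914]
ft_force: [-17.2, -15.7, 8.6]
opening: 0.205
grip_force: 30.0
t: 4.52
eef_pos: [518.4, 86.6, 216.3]
tcp_rot: [-3.137, -0.008, 2.914]
ft_force: [-19.4, -10.2, 8.5]
opening: 0.204
grip_force: 30.0
```

```bash
python3 - <<'E'
from h import *
from scipy.optimize import least_squares
P=np.array([[580,6.2],[543.6,41.8],[518.4,86.6]])
c=least_squares(lambda c:np.hypot(*(P-c).T)-200,[709,160]).x
s=env.state();Rm=R.from_euler('xyz',s["tcp_rot"]).as_matrix();p=np.array(s["eef_pos"]);v=p[:2]-c;print(c,np.hypot(*v))
for k in range(1,15):
    a=-0.05*k;q=c+np.array([[np.cos(a),-np.sin(a)],[np.sin(a),np.cos(a)]])@v
    d=Rm.T@np.r_[q-p[:2],0];print(k,q.round(0),d.round(1))
E
```

```text
[702.58778951 163.91532089] 199.7902744471117
1 [515.  96.] [5.6 8.2 0. ]
2 [512. 105.] [10.9 16.8  0. ]
3 [509. 115.] [15.6 25.5  0. ]
4 [507. 125.] [20.  34.5  0. ]
5 [505. 135.] [23.9 43.7  0. ]
6 [504. 144.] [27.3 53.1 -0. ]
7 [503. 154.] [30.2 62.7 -0. ]
8 [503. 164.] [32.7 72.3 -0. ]
9 [503. 174.] [34.7 82.1 -0.1]
10 [504. 184.] [36.2 92.  -0.1]
11 [505. 194.] [ 3.720e+01  1.019e+02 -1.000e-01]
12 [507. 204.] [ 37.7 111.9  -0.2]
13 [509. 214.] [ 37.7 121.9  -0.2]
14 [512. 223.] [ 37.2 131.9  -0.3]
```

```bash
python3 steer.py '[0.008,0.008,0,0,0,0.014,0.017,0,0,0,0.019,0.026,0,0,0,0.0235,0.035,0,0,0,0.0275,0.044,0,0,0]';python3 steer.py '[0.0035,0.009,0,0,0,0.0065,0.0185,0,0,0,0.009,0.028,0,0,0,0.011,0.038,0,0,0,0.0125,0.048,0,0,0]'; python3 steer.py '[0.001,0.009,0,0,0,0.001,0.009,0,0,0,0.001,0.009,0,0,0]'
```

```text
t: 4.93
eef_pos: [504.3, 136.8, 216.3]
tcp_rot: [-3.141, -0.002, 2.914]
ft_force: [-4.4, -4.1, -1.6]
opening: 0.203
grip_force: 30.0
t: 5.35
eef_pos: [504.1, 187.1, 216.2]
tcp_rot: [-3.141, -0.001, 2.915]
ft_force: [1.1, -3.0, -8.5]
opening: 0.204
grip_force: 30.0
t: 5.6
eef_pos: [505.1, 196.0, 216.2]
tcp_rot: [3.141, -0.001, 2.916]
ft_force: [-2.1, 1.0, -8.4]
opening: 0.206
grip_force: 30.0
```

Converted, 105 mm is 0.105, -95 mm is -0.095.

```bash
python3 steer.py '[0,0,0,0,0.5,0,0,0,0,0.5,0,0,0,0,0.5,0,0,0,0,0.5,0,0,0,0,0.5]'; python3 steer.py '[0,0,-0.02,0,0.6,0,0,-0.045,0,0.6,0,0,-0.075,0,0.6,0,0,-0.095,0,0.6,0,0,-0.095,0,0.6]'; python3 steer.py '[0.035,0.015,0,0,0.6,0.07,0.03,0,0,0.6,0.105,0.045,0,0,0.6,0.105,0.045,0,0,0.6]'; python3 - <<'E'
from h import *
for n in("top","side"): snap(n,n+"1")
a=cv2.imread("pics/top1.png")[120:255,185:345];b=cv2.imread("pics/side1.png")[165:285,205:345]
g=lambda x,s:cv2.resize(cv2.convertScaleAbs(x,alpha=1.4),None,fx=s,fy=s,interpolation=cv2.INTER_CUBIC)
c=np.zeros((400,800,3),np.uint8);A=g(a,2.5);B=g(b,2.8)
c[:A.shape[0],:A.shape[1]]=A;c[:B.shape[0],405:405+B.shape[1]]=B[:,:395]
cv2.imwrite("pics/z1.png",c)
E
```

```text
t: 6.02
eef_pos: [505.5, 195.0, 217.1]
tcp_rot: [3.141, 0.001, 2.914]
ft_force: [-0.0, -0.4, -0.5]
opening: 0.48
grip_force: 0.0
t: 6.43
eef_pos: [506.5, 195.4, 316.0]
tcp_rot: [3.138, 0.006, 2.915]
ft_force: [0.2, -0.5, 0.0]
opening: 0.603
grip_force: 0.0
t: 6.77
eef_pos: [408.9, 264.8, 311.6]
tcp_rot: [3.141, -0.001, 2.917]
ft_force: [1.4, -0.5, 0.9]
opening: 0.6
grip_force: 0.0
```

View pics/z1.png

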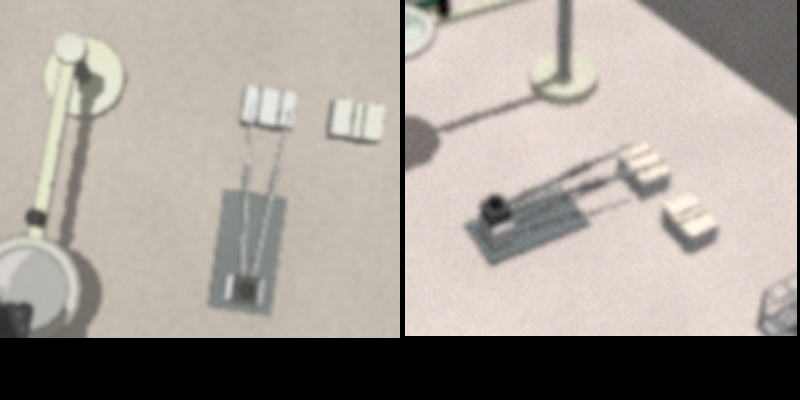

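The lamp is now clear, with the lens at the far left. The wide gauge is under the tips at about crop (270,107), with the spare narrow one to its right, and the whole tweezers and base plate can be seen. Next I'll measure the holder.

```bash
python3 - <<'E'
from h import *
z=np.load("pics/top1.npz");im=z["im"];d=z["d"];hsv=cv2.cvtColor(im,cv2.COLOR_RGB2HSV)
def uv(m,x0,y0):
    k,l,st,ce=cv2.connectedComponentsWithStats(m.astype(np.uint8));i=1+st[1:,4].argmax()
    ys,xs=np.where(l==i);return np.c_[xs+x0,ys+y0].astype(float)
# plate: bluish grey
sub=im[180:255,262:306].astype(int)
m=(sub[...,2]-sub[...,0]>-2)
m=cv2.morphologyEx(m.astype(np.uint8),cv2.MORPH_CLOSE,np.ones((7,7)))
P=plane("top",uv(m,262,180),8)[:,:2]
r=cv2.minAreaRect(P.astype(np.float32));print("plate",r,P.mean(0),len(P))
# gauges
W=[]
for x0,x1,z0 in((275,310,38),(312,345,38)):
    s=im[148:182,x0:x1].astype(int);m=(s.min(2)>0.86*s.min(2).max());m=cv2.morphologyEx(m.astype(np.uint8),cv2.MORPH_CLOSE,np.ones((5,5)))
    u=uv(m,x0,148);Q=plane("top",u,38)[:,:2];print("gauge",cv2.minAreaRect(Q.astype(np.float32)),Q.mean(0),len(Q),"zdepth",np.median(pts("top",u,d)[:,2]),u.mean(0));W.append(cv2.minAreaRect(Q.astype(np.float32))[0])
for n in("top","side"):
    z=np.load(f"pics/{n}1.npz");im=z["im"];d=z["d"]
    x0,x1,y0,y1={"top":(270,300,225,245),"side":(228,250,228,252)}[n]
    u=uv(im[y0:y1,x0:x1].max(2)<70,x0,y0);Q=pts(n,u,d);print(n,"knob",u.mean(0),len(u),np.median(Q,0),Q[:,2].max())
E
```

```text
plate ((473.5021057128906, -61.61655807495117), (79.75865936279297, 154.17588806152344), 82.16673278808594) [473.19951386 -61.3933032 ] 1090
gauge ((667.3314208984375, -89.05506896972656), (66.38899993896484, 44.676063537597656), 81.06118774414062) [667.65795837 -88.18764396] 257 zdepth 38.38419734265631 [292.35797665 161.74319066]
gauge ((651.0363159179688, -208.5614776611328), (68.5014419555664, 44.6169548034668), 83.57740783691406) [ 651.15348575 -207.64407494] 263 zdepth 38.3544281036518 [328.08745247 167.05703422]
top knob [282.89830508 235.76271186] 59 [424.35311968 -54.1528473   77.34820202] 86.41664394554732
side knob [236.9382716  240.28395062] 81 [421.1699018  -64.62302258  65.81291115] 82.71597251978301
```

```bash
python3 - <<'E'
from h import *
c,s=np.cos(-.138),np.sin(-.138);B=np.array([[c,-s],[s,c]]);pin=np.array([568,-74.8])
for n in("top","side"):
    z=np.load(f"pics/{n}1.npz");d=z["d"];g=np.argwhere(d>0)[:,::-1]
    Q=pts(n,g.astype(float),d);q=(Q[:,:2]-pin)@B
    m=(np.abs(q[:,0])<22)&(np.abs(q[:,1])<40)&(Q[:,2]>35)&(Q[:,2]<110)
    for sg in(1,-1):
        k=m&(q[:,1]*sg>0);print(n,sg,k.sum(),np.median(q[k],0),np.percentile(q[k,1],[5,95]),np.percentile(Q[k,2],[5,50,95]))
    m=(np.abs(q[:,0]-90)<8)&(np.abs(q[:,1])<40)&(Q[:,2]>48)&(Q[:,2]<70)
    print("tips",q[m].round(1)[:6],Q[m][:6,2])
s=env.state();p=s["eef_pos"];print(p,s["t"]);Rm=R.from_euler('xyz',s["tcp_rot"]).as_matrix()
print("to pinch (dx,dy):",(Rm.T@np.r_[pin-p[:2],0])[:2],"yaw of tool y:",np.arctan2(Rm[1,1],Rm[0,1])-np.pi/2)
E
```

```text
top 1 29 [ 0.51068081 17.64940827] [14.49801934 21.46921197] [57.16870299 62.80022347 68.09596241]
top -1 30 [ -0.16836173 -17.86400417] [-21.38380227 -14.86498302] [53.42255374 63.28387569 66.82842405]
tips [[ 95.9  26.5]
 [ 92.6  26.1]
 [ 89.   25.7]
 [ 97.5 -26.5]
 [ 85.8  25.2]
 [ 94.  -26.8]] [60.06744135 60.28761927 62.07095623 57.45562565 61.70205832 58.87956493]
side 1 37 [-0.26603    17.02923043] [13.15794531 22.64644174] [44.24315116 56.97195246 64.86613601]
side -1 38 [ -0.0518347  -18.58023567] [-22.77085624 -12.60676896] [47.39109318 57.84554126 64.30049354]
tips [[ 97.   26.6]
 [ 86.5  25.5]
 [ 92.1  26.3]
 [ 93.3  20.8]
 [ 83.9  21.2]
 [ 93.3 -24.6]] [58.08155497 58.09949306 54.97113739 58.87996833 57.18476211 57.71975328]
[412.31056416 263.22165319 311.68398259] 6.8667
to pinch (dx,dy): [-227.07026111 -294.85069881] yaw of tool y: -0.22462792853620894
```

Converted, -59 mm is -0.059, -29.5 mm is -0.0295.

```bash
python3 steer.py '[-0.0227,-0.0295,0,-0.03,0.7,-0.0454,-0.059,0,-0.087,0.7,-0.0681,-0.0885,0,-0.087,0.7,-0.0908,-0.118,0,-0.087,0.7,-0.1135,-0.1475,0,-0.087,0.7]' >/dev/null; python3 - <<'E'
from h import *
s=env.state();p=s["eef_pos"];Rm=R.from_euler('xyz',s["tcp_rot"]).as_matrix();pin=np.array([568,-74.8])
print(p,(Rm.T@np.r_[pin-p[:2],0])[:2],np.arctan2(Rm[1,1],Rm[0,1])-np.pi/2)
E
```

```text
[491.55931304  90.67677481 311.31713819] [ -98.89521985 -153.11915781] -0.14072662564861682
```

```bash
python3 steer.py '[-0.02,-0.031,0,0,0.7,-0.04,-0.062,0,0,0.7,-0.06,-0.093,0,0,0.7,-0.08,-0.124,0,0,0.7,-0.099,-0.153,0,0,0.7]' >/dev/null; python3 steer.py '[0,0,0.03,0,0.7,0,0,0.065,0,0.7,0,0,0.1,0,0.7,0,0,0.135,0,0.7,0,0,0.16,0,0.7]' >/dev/null;python3 steer.py '[0,0,0,0,0.7,0,0,0,0,0.7]'; python3 - <<'E'
from h import *
s=env.state();p=s["eef_pos"];Rm=R.from_euler('xyz',s["tcp_rot"]).as_matrix();pin=np.array([568,-74.8])
print(p,(Rm.T@np.r_[pin-p[:2],0])[:2],np.arctan2(Rm[1,1],Rm[0,1])-np.pi/2)
E
```

```text
t: 8.28
eef_pos: [567.1, -72.9, 150.9]
tcp_rot: [3.141, -0.002, 3.001]
ft_force: [-0.4, -0.7, 0.9]
opening: 0.702
grip_force: 0.0
[567.13524212 -72.85689733 150.85937737] [-1.12910714 -1.8023768 ] -0.14092485124391096
```

```bash
python3 steer.py '[-0.001,-0.0018,0.025,0,0.7,-0.001,-0.0018,0.05,0,0.7,-0.001,-0.0018,0.075,0,0.7,-0.001,-0.0018,0.1,0,0.7,-0.001,-0.0018,0.115,0,0.7]';python3 steer.py '[0,0,0,0,0.5,0,0,0,0,0.5,0,0,0,0,0.45,0,0,0,0,0.45,0,0,0,0,0.45]'; python3 steer.py '[0,0,0,0,0.4,0,0,0,0,0.4,0,0,0,0,0.36,0,0,0,0,0.36,0,0,0,0,0.36]'
```

```text
t: 8.7
eef_pos: [568.8, -74.5, 36.6]
tcp_rot: [-3.141, 0.002, 3.001]
ft_force: [0.7, -0.2, 0.6]
opening: 0.7
grip_force: 0.0
t: 9.12
eef_pos: [568.6, -74.0, 38.1]
tcp_rot: [-3.141, 0.002, 3.002]
ft_force: [0.8, 1.3, 2.0]
opening: 0.464
grip_force: 0.4
t: 9.53
eef_pos: [568.2, -73.9, 36.8]
tcp_rot: [3.142, 0.001, 3.002]
ft_force: [2.3, -0.2, 3.0]
opening: 0.362
grip_force: 2.2
```

```bash
python3 steer.py '[0,0,0,0,0.33,0,0,0,0,0.31,0,0,0,0,0.3,0,0,0,0,0.3,0,0,0,0,0.3]';  python3 - <<'E'
from h import *
for n in("top","side"): snap(n,n+"2")
a=cv2.imread("pics/top2.png")[145:195,270:320];b=cv2.imread("pics/side2.png")[205:245,265:315]
g=lambda x,s:cv2.resize(cv2.convertScaleAbs(x,alpha=1.4),None,fx=s,fy=s,interpolation=cv2.INTER_CUBIC)
c=np.zeros((400,800,3),np.uint8);A=g(a,8);B=g(b,8)
c[:A.shape[0],:400]=A;c[:B.shape[0],400:800]=B
cv2.imwrite("pics/z2.png",c)
cc,s=np.cos(-.138),np.sin(-.138);Bm=np.array([[cc,-s],[s,cc]]);pin=np.array([568,-74.8])
for n in("top","side"):
    d=np.load(f"pics/{n}2.npz")["d"];u=np.argwhere(d>0)[:,::-1];Q=pts(n,u.astype(float),d);q=(Q[:,:2]-pin)@Bm
    m=(q[:,0]>75)&(q[:,0]<110)&(np.abs(q[:,1])<40)&(Q[:,2]>48)&(Q[:,2]<72)
    for sg in(1,-1):
        k=m&(q[:,1]*sg>0);print(n,sg,np.c_[q[k],Q[k,2]].round(1).tolist())
E
```

```text
t: 9.95
eef_pos: [568.2, -73.9, 36.7]
tcp_rot: [3.142, 0.001, 3.002]
ft_force: [4.4, -0.7, 3.4]
opening: 0.301
grip_force: 3.1
top 1 [[98.4, 13.3, 56.4], [94.8, 13.0, 58.2], [91.7, 12.5, 57.5], [88.1, 12.2, 59.7]]
top -1 [[92.9, -14.3, 53.3], [88.6, -14.1, 60.5], [85.8, -14.9, 57.0], [82.3, -15.1, 58.8]]
side 1 [[99.3, 14.7, 55.7]]
side -1 [[96.2, -12.6, 57.4], [98.9, -15.7, 58.8], [93.1, -10.7, 51.6], [95.2, -14.6, 53.9], [97.9, -17.7, 55.3]]
```

View pics/z2.png

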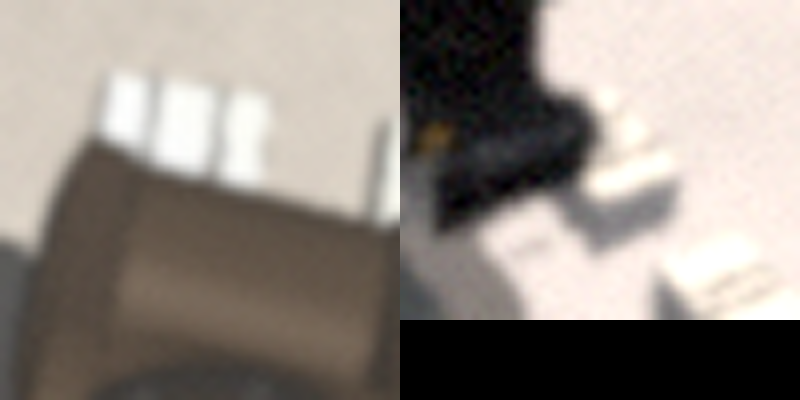

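```bash
cat > m.py <<'E'
from h import *
ref=np.load("pics/top1.npz")["im"].mean(2)
im=np.mean([env.read_camera("top")[0].mean(2) for _ in range(6)],0);np.save("pics/avg.npy",im)
cc,s=np.cos(-.138),np.sin(-.138);Bm=np.array([[cc,-s],[s,cc]]);o=np.array([568,-74.8])
K,ds,og,M=cam("top")
def px(q,z):
    P=np.r_[o+Bm@np.array(q),z];return cv2.projectPoints(((P-og)@M).reshape(1,1,3),np.zeros(3),np.zeros(3),K,ds)[0].ravel()
print(ref[154:170,280:306].round().astype(int));print(im[154:168,280:306].round().astype(int))
for x in(90,95,100,110,120):print(x,[px((x,y),z).round(2).tolist() for y,z in((14,38),(-14,38),(14,58),(-14,58))])
def sep(I,r):
    out=[]
    for a in(1,-1):
        pr=[(-t,cv2.remap(I.astype(np.float32),np.array([[px((r,a*14+t),38)[0]]],np.float32),np.array([[px((r,a*14+t),38)[1]]],np.float32),cv2.INTER_LINEAR)[0,0]) for t in np.arange(-6,6.1,.5)]
        t,v=np.array(pr).T;w=np.clip(v.max()-v-0.15*(v.max()-v.min()),0,None);out.append((a*14-(t*w).sum()/w.sum(),v.min()))
    return np.round([out[0][0],out[1][0],out[0][0]-out[1][0],out[0][1],out[1][1]],2)
for r in(94,97,100,103,106,110,114,118):print(r,"ref",sep(ref,r),"now",sep(im,r))
E
python3 m.py
```

```text
[[135 132 128 132 146 150 147 142 131 125 133 139 139 138 136 134 132 132
  133 134 134 135 134 135 135 136]
 [135 130 125 133 152 161 159 153 138 127 139 150 150 147 144 138 133 131
  131 134 137 136 134 134 134 136]
 [133 127 121 135 156 164 165 159 140 128 144 158 161 159 158 153 143 130
  131 142 145 144 140 137 133 133]
 [132 124 121 138 156 164 165 159 141 133 150 163 165 164 163 160 148 133
  134 151 157 157 152 143 134 133]
 [132 124 123 143 160 165 165 158 142 135 153 163 165 165 164 161 149 136
  144 158 163 163 159 147 134 133]
 [129 122 125 147 162 165 164 156 140 136 154 163 164 165 164 159 146 137
  148 161 164 164 160 149 138 134]
 [130 120 127 152 162 161 158 151 137 137 156 164 164 164 164 159 143 136
  151 161 164 164 159 150 140 137]
 [128 119 128 152 161 156 154 147 135 141 158 164 165 164 164 158 142 136
  153 163 164 162 156 145 138 138]
 [128 119 131 153 158 155 154 144 132 143 159 165 165 164 164 157 142 136
  154 162 163 160 149 139 136 137]
 [128 124 137 155 157 154 155 142 129 146 161 165 165 165 163 155 137 133
  152 159 156 154 145 134 133 135]
 [127 128 
[... 2538 characters left out ...]
8.17, 155.68]]
94 ref [ 14.78 -13.96  28.74 130.59 126.7 ] now [ 15.93 -14.06  29.99 135.34 139.47]
97 ref [ 14.77 -14.16  28.93 131.95 132.34] now [ 15.31 -14.47  29.77 147.57 141.1 ]
100 ref [ 14.71 -14.02  28.73 134.25 134.52] now [ 14.75 -14.47  29.22 151.64 141.92]
103 ref [ 14.46 -13.65  28.11 136.36 136.53] now [ 14.41 -14.11  28.52 152.73 144.2 ]
106 ref [ 14.17 -13.38  27.55 136.93 136.59] now [ 14.14 -13.58  27.72 151.72 146.71]
110 ref [ 14.17 -13.28  27.44 135.74 137.02] now [ 14.14 -13.29  27.43 148.05 148.94]
114 ref [ 14.48 -13.56  28.04 134.24 137.15] now [ 14.42 -13.55  27.97 145.79 149.85]
118 ref [ 14.56 -13.82  28.37 128.51 134.04] now [ 14.55 -13.84  28.4  141.58 146.73]
```

```bash
cat > d.py <<'E'
from h import *
cc,s=np.cos(-.138),np.sin(-.138);Bm=np.array([[cc,-s],[s,cc]]);pin=np.array([568,-74.8])
im,d=env.read_camera("top");u=np.argwhere(d>0)[:,::-1];o,r=ray("top",u);z=(o+r*d[u[:,1],u[:,0]][:,None])[:,2]
q=((o+r*((58-o[2])/r[:,2])[:,None])[:,:2]-pin)@Bm
st=env.state();th=(st["opening"]*95-20)/280;out=[st["opening"]]
for sg in(1,-1):
    k=(q[:,0]>80)&(q[:,0]<102)&(q[:,1]*sg>0)&(q[:,1]*sg<40)&(z>47)&(z<72)
    e=q[k,1]-sg*(7+th*(130+q[k,0]));out+=[k.sum(),e.mean().round(2),e.std().round(2)]
print(*out,st["ft_force"].round(2))
E
python3 d.py; python3 steer.py '[0,0,0,0,0.32,0,0,0,0,0.32]'>/dev/null;python3 d.py; python3 steer.py '[0,0,0,0,0.34,0,0,0,0,0.34]'>/dev/null;python3 d.py; python3 steer.py '[0,0,0,0,0.36,0,0,0,0,0.36]'>/dev/null;python3 d.py; python3 steer.py '[0,0,0,0,0.38,0,0,0,0,0.38]'>/dev/null;python3 d.py; python3 steer.py '[0,0,0,0,0.4,0,0,0,0,0.4]'>/dev/null;python3 d.py; python3 steer.py '[0,0,0,0,0.42,0,0,0,0,0.42]'>/dev/null;python3 d.py;python3 steer.py '[0,0,0,0,0.44,0,0,0,0,0.44]';python3 d.py
```

```text
0.3004506830685681 4 -1.09 0.39 4 -0.92 0.61 [ 2.9  -0.85  1.5 ]
0.3177882163032324 2 0.52 0.17 5 -0.96 0.73 [ 2.98 -0.03  2.54]
0.3399245870582468 4 -0.82 0.34 5 -0.94 0.83 [ 3.04 -0.46  2.1 ]
0.3613543551581343 4 -0.21 1.06 5 -0.63 0.94 [1.56 0.27 2.55]
0.3785292586691387 5 -0.61 0.38 4 -0.97 0.7 [0.7  0.78 1.3 ]
0.39927233496596576 1 -1.67 0.0 5 -1.02 0.9 [-0.39  0.94  3.06]
0.419461542469688 2 -0.07 0.11 5 -0.8 0.91 [-1.63  0.06  1.78]
t: 11.87
eef_pos: [567.6, -73.7, 36.4]
tcp_rot: [3.141, -0.001, 3.002]
ft_force: [-1.7, 0.6, 1.4]
opening: 0.436
grip_force: 1.0
0.4412893392784756 2 -1.73 0.1 4 -0.78 0.69 [-1.98  1.11  0.54]
```

```bash
python3 steer.py '[0,0,0,0,0.4,0,0,0,0,0.37,0,0,0,0,0.34,0,0,0,0,0.31,0,0,0,0,0.299]'>/dev/null; for i in 1 2 3 4 5 6 ; do python3 steer.py '[0,0,0,0,0.299,0,0,0,0,0.299,0,0,0,0,0.299,0,0,0,0,0.299,0,0,0,0,0.299]'|grep -E "^t:|open|grip|eef"|tr '\n' ' ';echo; done; python3 - <<'E'
from h import *
snap("top","top3");snap("side","side3")
a=cv2.imread("pics/top3.png");b=cv2.imread("pics/side3.png")
cv2.imwrite("pics/z3.png",np.hstack([cv2.resize(x,(400,300)) for x in(a,b)]))
E
```

```text
t: 12.75 eef_pos: [568.0, -73.8, 36.5] opening: 0.297 grip_force: 3.1 
t: 13.17 eef_pos: [568.0, -73.8, 36.6] opening: 0.296 grip_force: 3.1 
t: 13.58 eef_pos: [568.0, -73.8, 36.6] opening: 0.3 grip_force: 3.1 
t: 14.0 eef_pos: [567.9, -73.8, 36.6] opening: 0.303 grip_force: 3.1 
t: 14.42 eef_pos: [567.9, -73.8, 36.6] opening: 0.3 grip_force: 3.1 
t: 14.83 eef_pos: [567.9, -73.8, 36.6] opening: 0.301 grip_force: 3.1
```

View pics/z3.png

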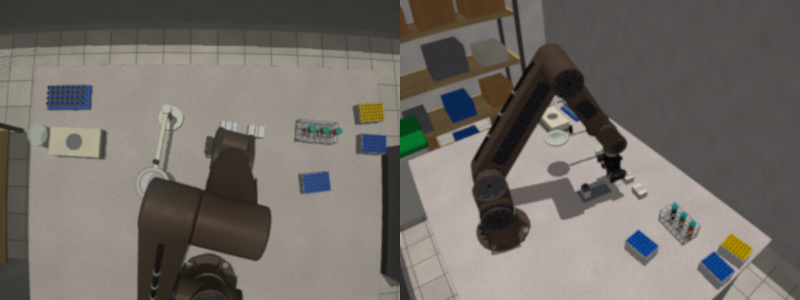

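The picture shows the lamp swung left with the lens at about (153,182), the gripper squeezing the pads, and the bystanders where they were. The gap held steady for more than 2 s, so I'm handing in.

```bash
python3 -c "
from cell import env
print(env.job_done())"
```

```text
the job is handed in; nothing more can be done
None
```

I swung the lamp about 1.06 rad, leaving the lens roughly 26 cm from the heel, then squeezed the tweezers to an estimated 28 mm tip gap over the wide gauge's lines (depth-camera check agreed to about 0.2 mm), held it over 2 s and handed in at about 15 s still squeezing, with the rack and boxes untouched.

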